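Spin the new potatoes dry and stop the basket at the pouring lip

TASK

Spin the rinsed potatoes dry: turn the salad spinner's crank so that the basket goes counter-clockwise seen from above at a steady 25 turns a minute (21 to 29) for at least 5 seconds without a break, never letting the basket go above 35 turns a minute. Then bring the basket to a stop with its lift tab right at the bowl's pouring lip, and let go of the crank; the mug and the spice jar beside the spinner stay where they are.

Things in the scene. Friction and masses are not known exactly. Their poses are not given: they have to be found in the camera images.
- spinner: Salad spinner: round steel bowl, 256 mm across the rim and 140 mm high, held fast to the worktop by a suction foot; origin under its centre, the pouring lip on its own -x side. A white bridge bar 24 mm wide spans its mouth (top at 150 mm, hub 44 mm across with its top at 157 mm).
- axis (a point): Point on the spinner's vertical turning axis (over the bowl's centre), 190 mm above the worktop.
- crank: White crank above the bridge; origin on the turning axis 159 mm above the worktop, arm along its x, arm's top at 169 mm; turns without end both ways. It drives the basket only through a viscous slip clutch: torque on the basket = about 0.008 N m per rad/s of crank speed minus basket speed. With the basket at 2.6 rad/s the crank goes at some 3.8 to 6 rad/s, different each time.
- knob_mid (a point): Middle of the crank's grip knob: an upright grey cylinder 30 mm across and 43 mm tall (175 to 218 mm above the worktop) at the free end of the crank arm, its centre 55 mm from the turning axis; this point is 198 mm above the worktop. The knob spins freely on its own pin, so a gripper holding it need not turn while cranking.
- basket (a joint): Angle of the white basket in the bowl, rad, growing counter-clockwise seen from above and counting on past whole turns; 0 (or any whole turn) = tab at the pouring lip. Basket 200 mm across, full of potatoes: inertia about 0.009 kg m2, drag about 0.002 N m per rad/s, dry friction about 0.012 N m but anywhere from 0.005 to 0.021. Its speed follows the crank's with a time constant near 0.9 s.
- tab (a point): The basket's single lift tab, a white block 34 mm wide standing on the basket's rim, at 100 mm from the turning axis, 132 mm above the worktop; it goes round with the basket.
- lip_mark (a point): Fixed point just inside the bowl's pouring lip (the one spout-shaped steel lip, 56 mm wide, that sticks out of the bowl's rim), 100 mm from the turning axis and 132 mm above the worktop: where the tab must stand at the end.
- mug: Bystander near the spinner: white mug, 76 mm across, 90 mm high; origin at the centre of its underside.
- spice_jar: Bystander near the spinner: small glass jar, 48 mm across, 85 mm high; origin at the centre of its underside.

How it is judged:
By the outcome, as a careful person would: the job done as asked, in the order asked, and still so for the second after the job is handed in, with the robot touching nothing.
It also fails if it takes over 58 s, if anything falls off the work surface, if the arm or the gripper's body presses on something with over 40 N, if the wrist force passes 120 N, or if a joint passes its speed limit or range.

ROBOT

A 7-joint arm with a two-finger parallel gripper is mounted at the origin on the work surface. World frame = base frame: x ahead of the robot, y to its left, z up, the work surface at z = 0. Lengths are in m, angles in rad, forces in N, time in s.
With the tool pointing down it reaches from about 0.35 to 0.9 m from the base axis. Payload 8.1 kg.
Tool frame: the origin (TCP) lies at the very end of the fingers, on their centre line; the grasp point (between the pads) lies 19 mm behind it; z points along the fingers, y is the line along which they close (so a half turn about z gives the same grasp; the last joint's range is limited). The gripper opens to 92 mm and grips with 3 to 60 N. Pads are 19 mm wide; open, the fingers measure 130 mm over their backs; the gripper's body (75 mm by 190 mm) begins 47 mm behind the grasp point.
Start: joints at [1.215, 0.434, 0.025, 1.573, -0.012, 1.134, -0.075], TCP at [0.156, -0.605, 0.227] pointing down, gripper open.
Joint ranges: [-2.62, 2.62], [-0.44, 2.09], [-1.27, 1.32], [0.08, 2.57], [-1.32, 4.46], [0.12, 2], [-2.74, 2.74]. Speed limits (rad/s): [2.22, 2.22, 3.01, 3.01, 3.14, 3.14, 3.14].

INTERFACE

Orientations are given as a rotation vector (axis times angle).
In Python, from cell import observe, get_image, sign_off, find_in, trace, place_of gives the robot as it stands. The module is installed in compiled form; this text tells all that it offers.
- The arm moves only by the shell command python3 -m handwheel 'ROWS' [OPENING] [FORCE]. ROWS is JSON, a list of rows, each a list of 6 numbers: the shift along the tool's x, y, z each as a share of 0.02 m, from -1 to 1, then the turn, a rotation vector about the tool's x, y, z each as a share of 4 degrees, from -1 to 1. A call has 1 to 8 rows; each row shifts and turns the commanded pose from where the row before left it, along the tool's axes as they then stand; what a row does not reach is not made up. A row lasts 1/12 s, in which the tool goes at most 41.7 mm and 7.16 degrees, less where a joint would pass 70% of its speed; a pose out of reach is approached as far as the arm can. A call with a number of a shift or a turn outside -1 to 1 is refused whole. A call with a gripper value outside its range is refused whole. OPENING is the opening, from 0 (shut) to 1 (fully open), set as the call begins (- or left out, the last holds). The fingers move at their own pace and stop on an object; FORCE is the grip in N (left out, the last holds). Time passes only in rows, so rows that do not move let the fingers close. It gives the time, the measured TCP pose, the force, the opening and the grip force at its end, in the units of the state.
- observe(): the state, without advancing time (a new reading comes with each control period).
- get_image(name): name is "side" or "top"; returns a dict with "image" (420x560x3 uint8, red, green, blue), "fx", "fy", "cx", "cy" (pixels), "position" and "orientation" of the camera in the world. Camera axes: x right, y down, z forward; pixel columns grow to the right and rows downward; lengths in m; the calibration is good to about 2 mm. A picture is of the moment at which its call begins. There is no depth.
- sign_off(): hands the job in; it is judged then, once.
Trained networks look in the newest picture that a camera, given by its name, has taken for a name from the list of things; names that differ only in an ending like _2 or _b are one class to them, and where a whole thing is asked for, a point or a joint stands for the part that bears it (a point fixed in the world has none). Each returns a list of dicts, best first, with "score" (0 to 1); they miss things now and then, are a little off and sometimes report something else, mostly with a low value. They report only what shows in the picture. A call takes as long as a camera call.
- find_in(label, camera): "rect" ([centre column, centre row, width, height] as shares, 0 to 1, of the picture: columns of its width, rows of its height, round what is visible of it).
- trace(label, camera): "region" (420x560 bool, what is visible of it) and "rect" ([centre column, centre row, width, height] as shares, 0 to 1, of the picture: columns of its width, rows of its height, round what is visible of it).
- place_of(label, camera): "point" ([column, row] as shares, 0 to 1, of the picture: columns of its width, rows of its height: a listed point, or the origin of a listed thing).
The state is a dict: "clock": time; "joints": joint angles; "dq": joint speeds; "joint_efforts": joint torques, N m; "position": TCP position; "ee_rot": TCP orientation; "force": force on the tool from outside, world axes, zero at the start; "ft_torque": the same for the moment, N m; "width": opening from 0.0 (shut) to 1.0 (fully open); "gripper_force": force on a finger pad.
Only numpy, scipy, OpenCV 4.12 (cv2) and the standard library are available. Lean on these libraries where they do the work, as an engineer would, in place of code of your own. Each camera call takes 0.05 s, during which the arm holds its last target. There are 200 camera calls.

## Working session

There is one attempt and no reset: what is moved stays moved. The work goes in short steps, Python scripts to look and compute and a shell command to move; the robot and the scene stay as the last step left them, time stands still between calls to the robot, and variables do not carry over. Pictures are saved under pics/ and viewed, at most 10 in all, crops included, and the job is handed in when it is done.

```bash
mkdir -p pics
cat > h.py <<'E'
import numpy as np, cv2
from scipy.spatial.transform import Rotation as R
from cell import *
def rot(o):
    o=np.array(o,float)
    return o if o.shape==(3,3) else (R.from_rotvec(o).as_matrix() if o.size==3 else R.from_quat(o).as_matrix())
def ray(im,p):
    d=np.array([(p[0]*560-im["cx"])/im["fx"],(p[1]*420-im["cy"])/im["fy"],1]); return np.array(im["position"]),rot(im["orientation"])@d
def onz(im,p,z):
    c,d=ray(im,p); return c+d*(z-c[2])/d[2]
def tri(a,pa,b,pb):
    A=np.zeros((3,3));v=np.zeros(3)
    for im,p in((a,pa),(b,pb)):
        c,d=ray(im,p);d/=np.linalg.norm(d);M=np.eye(3)-np.outer(d,d);A+=M;v+=M@c
    return np.linalg.solve(A,v)
def proj(im,X):
    q=rot(im["orientation"]).T@(np.array(X)-im["position"]);return im["fx"]*q[0]/q[2]+im["cx"],im["fy"]*q[1]/q[2]+im["cy"]
E
python3 - <<'E'
from h import *
np.set_printoptions(precision=4,suppress=True)
s=observe(); print(s)
I={c:get_image(c) for c in("top","side")}
for c in I:
    cv2.imwrite(f"pics/{c}0.png",I[c]["image"][:,:,::-1]); print(c,I[c]["position"],I[c]["orientation"],I[c]["fx"])
for l,z in(("axis",.19),("knob_mid",.198),("tab",.132),("lip_mark",.132),("spinner",0),("crank",.159),("mug",0),("spice_jar",0)):
    P={}
    for c in I:
        r=place_of(l,c)
        if r: P[c]=r[0]["point"]; print(l,c,round(r[0]["score"],2),onz(I[c],P[c],z))
    if len(P)==2: print("   tri",tri(I["top"],P["top"],I["side"],P["side"]))
E
```

```text
{'clock': 0.0, 'joints': array([ 1.2154,  0.4352,  0.025 ,  1.5741, -0.0116,  1.134 , -0.0751]), 'dq': array([ 0.0008,  0.0001, -0.0006, -0.0005, -0.0017,  0.0007,  0.0005]), 'joint_efforts': array([  0.0008, -66.7855,   0.9851, -31.4447,  -0.0607,   0.0431,
         0.0002]), 'position': array([ 0.1561, -0.6047,  0.226 ]), 'ee_rot': array([-3.115 , -0.3957,  0.0005]), 'force': array([-0.4045,  0.1187,  0.3039]), 'ft_torque': array([ 0.0004,  0.005 , -0.0182]), 'gripper_force': 0.0, 'width': 1.000669491461092}
top [0.4289 0.0671 1.0395] [-2.1268  2.154  -0.213 ] 404.1256484445088
side [0.0061 0.9274 1.0848] [-0.75    2.5573 -1.1278] 546.9834169056014
axis top 0.59 [ 0.5784 -0.0343  0.19  ]
axis side 0.77 [ 0.5952 -0.0378  0.19  ]
   tri [ 0.5829 -0.0303  0.199 ]
knob_mid top 0.63 [ 0.6459 -0.0463  0.198 ]
knob_mid side 0.61 [ 0.6496 -0.0406  0.198 ]
   tri [ 0.6495 -0.0456  0.1941]
tab top 0.96 [ 0.6846 -0.0193  0.132 ]
tab side 0.96 [ 0.6963 -0.0237  0.132 ]
   tri [ 0.6863 -0.0168  0.1399]
lip_mark top 0.87 [0.4981 0.005  0.132 ]
lip_mark side 0.58 [0.5053 0.0021 0.132 ]
   tri [0.5    0.0065 0.1376]
spinner top 0.77 [ 0.5903 -0.0372  0.    ]
spinner side 0.72 [ 0.5874 -0.0368  0.    ]
   tri [ 0.5894 -0.0379 -0.0017]
crank top 0.82 [ 0.5902 -0.0402  0.159 ]
crank side 0.85 [ 0.5985 -0.0425  0.159 ]
   tri [ 0.5921 -0.0382  0.1641]
mug top 0.71 [0.6877 0.1407 0.    ]
mug side 0.92 [0.6776 0.1442 0.    ]
   tri [ 0.6861  0.1396 -0.0075]
spice_jar top 0.66 [ 0.5323 -0.2251  0.    ]
spice_jar side 0.68 [ 0.5455 -0.2321  0.    ]
   tri [ 0.5348 -0.2192  0.014 ]
```

View pics/top0.png

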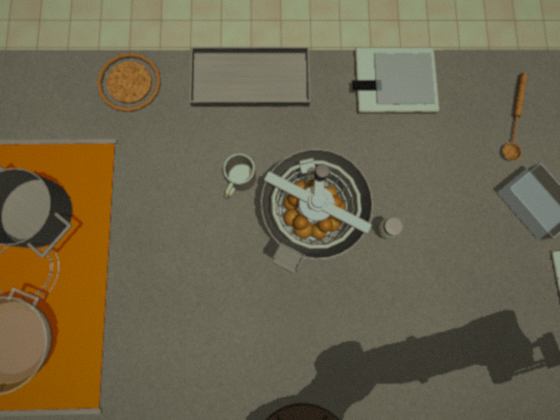

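View pics/side0.png

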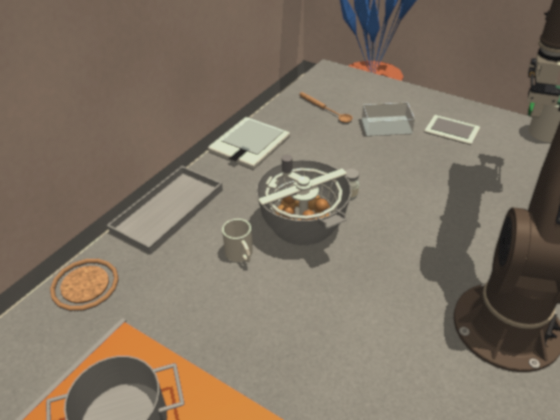

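Run:
```python
from h import *
from scipy.optimize import least_squares
np.set_printoptions(precision=4,suppress=True)
V=[];W=[]
for c in("top","side"):
    im=get_image(c); r=trace("spinner",c)
    m=r[0]["region"].astype(np.uint8)
    cn=max(cv2.findContours(m,0,1)[0],key=len)[:,0]
    h=cv2.convexHull(cn)[:,0].astype(float)
    # keep the whole contour of the top camera only: rim at z .14
    if c=="top":
        P=np.array([onz(im,(p[0]/560,p[1]/420),.14)[:2] for p in cn+.5])
        f=least_squares(lambda q:np.hypot(*(P-q[:2]).T)-q[2],[.587,-.037,.128],loss="soft_l1",f_scale=.002)
        print("rim",f.x,np.median(abs(f.fun)),len(P))
    V.append(im)
    g=cv2.cvtColor(im["image"],cv2.COLOR_RGB2GRAY)
    u,v=map(int,proj(im,[.648,-.044,.205])); cv2.imwrite(f"pics/{c}1.png",cv2.resize(im["image"][v-60:v+90,u-80:u+80,::-1],None,fx=4 if c=="top" else 4,fy=4,interpolation=2)[:600]);print(c,"crop origin",u-80,v-60)
    for l,z in(("axis",.19),("knob_mid",.198),("lip_mark",.132),("crank",.159),("tab",.132)):
        r=place_of(l,c)
        if r: print(l,c,r[0]["score"],onz(im,r[0]["point"],z)[:2])
for c,im in zip(("top","side"),V): print(c,"axis150",proj(im,[.587,-.037,.157]))
```

```text
rim [ 0.5849 -0.0372  0.1263] 0.0014079948374193657 345
top crop origin 242 108
axis top 0.92 [ 0.588  -0.0367]
knob_mid top 0.52 [ 0.6423 -0.05  ]
crank top 0.76 [ 0.5856 -0.0412]
tab top 0.67 [ 0.6797 -0.0195]
side crop origin 205 100
axis side 0.77 [ 0.5922 -0.0328]
knob_mid side 0.75 [ 0.6436 -0.0422]
lip_mark side 0.56 [0.5022 0.003 ]
crank side 0.96 [ 0.591 -0.039]
tab side 0.8 [ 0.6959 -0.0266]
top axis150 (np.float64(317.4151491081226), np.float64(201.0768323044312))
side axis150 (np.float64(303.79375430637384), np.float64(183.3217108209297))
```

View pics/top1.png

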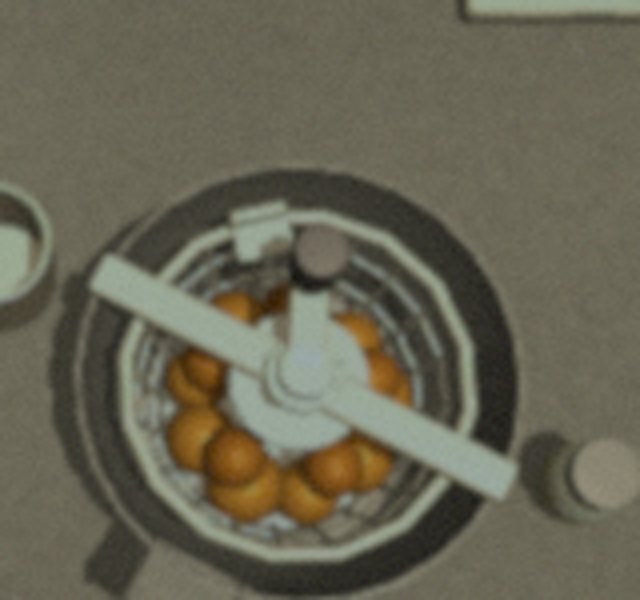

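Run:
```python
from h import *
np.set_printoptions(precision=4,suppress=True)
im=get_image("top")
K=onz(im,(322.5/560,171/420),.218);A=onz(im,(317.8/560,200.5/420),.165);T=onz(im,(307.5/560,166/420),.142)
print(K,A,T,np.hypot(*(K-A)[:2]))
for n,p in(("br",[(105,272),(505,480)]),): 
    q=[onz(im,((242+a/4)/560,(108+b/4)/420),.15) for a,b in p]; print(q, (q[0]+q[1])/2, np.degrees(np.arctan2(*(q[0]-q[1])[1::-1])))
print("lip",onz(im,(287/560,257/420),.14)-A)
s=observe();Rm=rot(s["ee_rot"]);print(Rm, Rm.T@(np.r_[K[:2],.262]-s["position"])/.02)
```

```text
[ 0.6401 -0.0425  0.218 ] [ 0.5868 -0.0369  0.165 ] [ 0.6717 -0.0185  0.142 ] 0.05351973792995
[array([0.647 , 0.0718, 0.15  ]), array([ 0.5263, -0.1492,  0.15  ])] [ 0.5867 -0.0387  0.15  ] 61.34552467717165
lip [-0.1216  0.0691 -0.025 ]
[[ 0.9683  0.25    0.    ]
 [ 0.25   -0.9683  0.    ]
 [ 0.     -0.     -1.    ]] [ 30.4548 -21.1934  -1.7625]
```

```bash
M="python3 -m handwheel"
$M '[[0.95,-0.66,-0.5,0,0,0],[0.95,-0.66,-0.5,0,0,0],[0.95,-0.66,-0.5,0,0,0],[0.95,-0.66,-0.26,0,0,0],[0.95,-0.66,0,0,0,0],[0.95,-0.66,0,0,0,0],[0.95,-0.66,0,0,0,0],[0.95,-0.66,0,0,0,0]]' 1
$M '[[0.95,-0.66,0,0,0,0],[0.95,-0.66,0,0,0,0],[0.95,-0.66,0,0,0,0],[0.95,-0.66,0,0,0,0],[0.95,-0.66,0,0,0,0],[0.95,-0.66,0,0,0,0],[0.95,-0.66,0,0,0,0],[0.95,-0.66,0,0,0,0]]'
$M '[[0.95,-0.66,0,0,0,0],[0.95,-0.66,0,0,0,0],[0.95,-0.66,0,0,0,0],[0.95,-0.66,0,0,0,0],[0.95,-0.66,0,0,0,0],[0.95,-0.66,0,0,0,0],[0.95,-0.66,0,0,0,0],[0.95,-0.66,0,0,0,0]]'
$M '[[0.95,-0.66,0,0,0,0],[0.95,-0.66,0,0,0,0],[0.95,-0.66,0,0,0,0],[0.95,-0.66,0,0,0,0],[0.95,-0.66,0,0,0,0],[0.95,-0.66,0,0,0,0],[0.95,-0.66,0,0,0,0],[0.95,-0.66,0,0,0,0]]'
python3 - <<'E'
from h import *
np.set_printoptions(precision=4,suppress=True)
s=observe();print(s)
Rm=rot(s["ee_rot"]);print(Rm, Rm.T@(np.r_[.6415,-.043,.183]-s["position"])/.02)
for c in("top","side"): cv2.imwrite(f"pics/{c}2.png",get_image(c)["image"][60:320,150:450,::-1])
E
```

```text
clock: 2.32
position: [0.2777, -0.464, 0.2621]
ee_rot: [3.116, 0.396, 0.0]
force: [0.9, -0.9, 0.1]
width: 1.0
gripper_force: 0.0
clock: 2.98
position: [0.3985, -0.3238, 0.2621]
ee_rot: [3.116, 0.396, 0.0]
force: [0.0, -0.5, 0.2]
width: 0.997
gripper_force: 0.0
clock: 3.65
position: [0.5193, -0.1835, 0.2621]
ee_rot: [3.116, 0.396, 0.0]
force: [-0.0, -0.2, -0.2]
width: 1.0
gripper_force: 0.0
clock: 4.32
position: [0.64, -0.0433, 0.2619]
ee_rot: [3.116, 0.395, -0.0]
force: [0.2, -0.1, 0.2]
width: 0.999
gripper_force: 0.0
{'clock': 4.3167, 'joints': array([ 0.1636,  0.4572, -0.2721,  1.4596,  0.1258,  1.2419, -1.4409]), 'dq': array([-0.3783,  0.2795, -0.0083, -0.4416,  0.0688,  0.1691, -0.3584]), 'joint_efforts': array([  2.366 , -71.5363,  -3.866 , -30.8998,  -0.2335,  -0.3863,
         0.7089]), 'position': array([ 0.64  , -0.0433,  0.2619]), 'ee_rot': array([ 3.1165,  0.3955, -0.    ]), 'force': array([ 0.1951, -0.1107,  0.1714]), 'ft_torque': array([-0.0235, -0.044 , -0.027 ]), 'gripper_force': 0.0, 'width': 0.9993842997117175}
[[ 0.9683  0.2498 -0.    ]
 [ 0.2498 -0.9683 -0.0001]
 [-0.      0.0001 -1.    ]] [0.076  0.0023 3.9453]
```

View pics/side2.png

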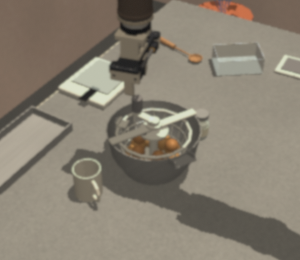

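View pics/top2.png

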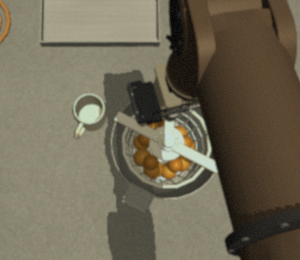

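```bash
M="python3 -m handwheel"
$M '[[0.08,0,0.5,0,0,0],[0,0,0.9,0,0,0],[0,0,0.9,0,0,0],[0,0,0.9,0,0,0],[0,0,0.7,0,0,0],[0,0,0,0,0,0]]' 1
$M '[[0,0,0,0,0,0],[0,0,0,0,0,0],[0,0,0,0,0,0],[0,0,0,0,0,0],[0,0,0,0,0,0],[0,0,0,0,0,0]]' 0 12
python3 - <<'E'
from h import *
np.set_printoptions(precision=4,suppress=True)
s=observe();print(s)
I={}
for c in("top","side"):
    I[c]=get_image(c)
    for l,z in(("knob_mid",.198),("tab",.132)):
        r=place_of(l,c)
        for q in r[:2]: print(l,c,q["score"],onz(I[c],q["point"],z))
cv2.imwrite("pics/s3.png",cv2.resize(I["side"]["image"][100:250,210:400,::-1],None,fx=4,fy=4,interpolation=2))
E
```

```text
clock: 4.92
position: [0.6383, -0.0456, 0.1802]
ee_rot: [3.117, 0.393, -0.009]
force: [0.0, -0.5, -0.8]
width: 0.996
gripper_force: 0.0
clock: 5.42
position: [0.6412, -0.0437, 0.1845]
ee_rot: [3.116, 0.396, 0.001]
force: [0.4, 0.4, -0.3]
width: 0.614
gripper_force: 0.0
{'clock': 5.4167, 'joints': array([ 0.1623,  0.5157, -0.2678,  1.5621,  0.1484,  1.0829, -1.4599]), 'dq': array([-0.0007,  0.0029,  0.0015,  0.0028,  0.0013, -0.0018, -0.002 ]), 'joint_efforts': array([  0.0578, -71.2301,  -3.8161, -30.5297,  -0.0217,  -0.0775,
         0.0014]), 'position': array([ 0.6412, -0.0437,  0.1845]), 'ee_rot': array([3.1163, 0.396 , 0.0014]), 'force': array([ 0.389 ,  0.3639, -0.3105]), 'ft_torque': array([-0.0296, -0.0065,  0.0198]), 'gripper_force': 0.0, 'width': 0.6141821291406351}
knob_mid side 0.57 [ 0.6501 -0.0433  0.198 ]
tab side 0.88 [ 0.6944 -0.0264  0.132 ]
```

View pics/s3.png

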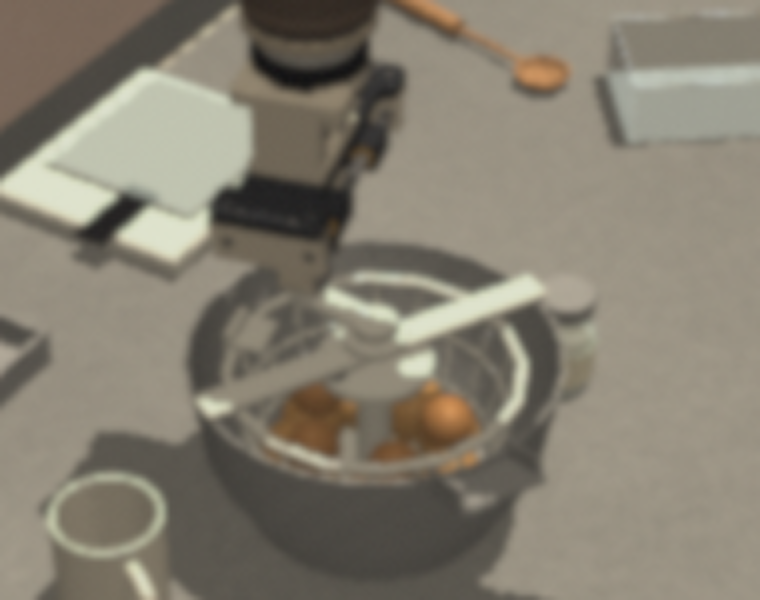

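```bash
M="python3 -m handwheel"
$M '[[0,0,0,0,0,0],[0,0,0,0,0,0],[0,0,0,0,0,0],[0,0,0,0,0,0],[0,0,0,0,0,0],[0,0,0,0,0,0]]' 0 12
python3 - <<'E'
from h import *
s=observe();Rm=rot(s["ee_rot"]);d=s["position"]-np.array([.5868,-.0375,.18]);t=Rm.T@d
print(s["position"],s["force"],s["width"],t,np.hypot(*t[:2]),np.degrees(np.arctan2(-t[1],t[0])))
E
```

```text
clock: 6.22
position: [0.6409, -0.0438, 0.1839]
ee_rot: [3.117, 0.396, -0.0]
force: [0.0, 1.3, -1.2]
width: 0.322
gripper_force: 12.0
[ 0.64090849 -0.04376504  0.18391885] [ 0.02029707  1.29515467 -1.24630167] 0.32192574743588576 [ 0.0508238   0.01959378 -0.00391938] 0.05446994285340474 -21.082837020267487
```

```bash
M="python3 -m handwheel"
$M '[[0.1,-0.316,0,0,0,0],[0.06,-0.326,0,0,0,0],[0.02,-0.33,0,0,0,0],[-0.05,-0.49,0,0,0,0],[-0.128,-0.482,0,0,0,0],[-0.272,-0.5,0,0,0,0],[-0.356,-0.472,0,0,0,0],[0,0,0,0,0,0]]'
python3 - <<'E'
from h import *
s=observe();Rm=rot(s["ee_rot"]);d=s["position"]-np.array([.5868,-.0375,.18]);t=Rm.T@d
print(s["position"],s["force"],Rm.T@s["force"],t,np.hypot(*t[:2]),np.degrees(np.arctan2(-t[1],t[0])))
for c in("top","side"):
    im=get_image(c);r=place_of("tab",c)
    for q in r[:1]: X=onz(im,q["point"],.132);print(c,q["score"],X,np.degrees(np.arctan2(X[1]+.0375,X[0]-.5868)))
E
```

```text
clock: 6.88
position: [0.6116, 0.0116, 0.1839]
ee_rot: [-3.116, -0.4, 0.003]
force: [0.8, -0.5, -0.1]
width: 0.327
gripper_force: 12.0
[0.61158575 0.01160162 0.18391669] [ 0.77066453 -0.51733556 -0.13306752] [0.61536621 0.6951743  0.13162058] [ 0.0363704  -0.04125618 -0.00397038] 0.05499889926017283 48.60141621247899
side 0.92 [ 0.69025813 -0.00798422  0.132     ] 15.923028036297612
```

```bash
M="python3 -m handwheel"
cat > w.py <<'E'
from h import *
import sys
A=np.array([.5868,-.0375])
s=observe();Rm=rot(s["ee_rot"]);t=Rm.T@(s["position"]-np.r_[A,.18]);f=Rm.T@s["force"]
o=f'{s["clock"]:.2f} tool {t.round(4)} F {f.round(1)} w {s["width"]:.3f}'
for c in sys.argv[1:]:
    im=get_image(c)
    for q in place_of("tab",c)[:2]:
        X=onz(im,q["point"],.132)[:2]-A;o+=f' | {c} {q["score"]:.2f} {np.degrees(np.arctan2(X[1],X[0])):.0f} r{np.hypot(*X):.3f}'
print("W",o)
E
A='[[-0.972,-0.628,0,0,0,0],[-0.972,-0.178,0,0,0,0],[-0.972,0.178,0,0,0,0],[-0.972,0.628,0,0,0,0],[-0.628,0.972,0,0,0,0],[-0.178,0.972,0,0,0,0],[0.178,0.972,0,0,0,0],[0.628,0.972,0,0,0,0]]'
python3 -m handwheel '[[-0.972,-0.628,0,0,0,0],[-0.972,-0.178,0,0,0,0],[-0.972,0.178,0,0,0,0],[-0.972,0.628,0,0,0,0],[-0.628,0.972,0,0,0,0],[-0.178,0.972,0,0,0,0],[0.178,0.972,0,0,0,0],[0.628,0.972,0,0,0,0]]' >/dev/null
python3 w.py side
python3 -m handwheel '[[0.972,0.628,0,0,0,0],[0.972,0.178,0,0,0,0],[0.972,-0.178,0,0,0,0],[0.972,-0.628,0,0,0,0],[0.628,-0.972,0,0,0,0],[0.178,-0.972,0,0,0,0],[-0.178,-0.972,0,0,0,0],[-0.628,-0.972,0,0,0,0]]' >/dev/null
python3 w.py side
python3 -m handwheel '[[-0.972,-0.628,0,0,0,0],[-0.972,-0.178,0,0,0,0],[-0.972,0.178,0,0,0,0],[-0.972,0.628,0,0,0,0],[-0.628,0.972,0,0,0,0],[-0.178,0.972,0,0,0,0],[0.178,0.972,0,0,0,0],[0.628,0.972,0,0,0,0]]' >/dev/null
python3 w.py side
python3 -m handwheel '[[0.972,0.628,0,0,0,0],[0.972,0.178,0,0,0,0],[0.972,-0.178,0,0,0,0],[0.972,-0.628,0,0,0,0],[0.628,-0.972,0,0,0,0],[0.178,-0.972,0,0,0,0],[-0.178,-0.972,0,0,0,0],[-0.628,-0.972,0,0,0,0]]' >/dev/null
python3 w.py side
```

```text
W 7.75 tool [-0.0403  0.0401 -0.0042] F [ 7.9 -9.3  5.2] w 0.324 | side 0.94 56 r0.095
W 8.52 tool [ 0.0388 -0.039  -0.004 ] F [-7.5  7.8 -2.3] w 0.325 | side 0.61 129 r0.089
W 9.28 tool [-0.0401  0.0398 -0.0045] F [ 9.2 -9.2  3.1] w 0.325 | side 0.71 -130 r0.101
W 10.05 tool [ 0.0388 -0.0391 -0.0042] F [-8.5  7.5 -3.6] w 0.327 | side 0.62 -31 r0.112
```

```bash
python3 -m handwheel '[[-0.972,-0.628,0,0,0,0],[-0.972,-0.178,0,0,0,0],[-0.972,0.178,0,0,0,0],[-0.972,0.628,0,0,0,0],[-0.628,0.972,0,0,0,0],[-0.178,0.972,0,0,0,0],[0.178,0.972,0,0,0,0],[0.628,0.972,0,0,0,0]]' >/dev/null
python3 -m handwheel '[[0.972,0.628,0,0,0,0],[0.972,0.178,0,0,0,0],[0.972,-0.178,0,0,0,0],[0.972,-0.628,0,0,0,0],[0.628,-0.972,0,0,0,0],[0.178,-0.972,0,0,0,0],[-0.178,-0.972,0,0,0,0],[-0.628,-0.972,0,0,0,0]]' >/dev/null
python3 -m handwheel '[[-0.972,-0.628,0,0,0,0],[-0.972,-0.178,0,0,0,0],[-0.972,0.178,0,0,0,0],[-0.972,0.628,0,0,0,0],[-0.628,0.972,0,0,0,0],[-0.178,0.972,0,0,0,0],[0.178,0.972,0,0,0,0],[0.628,0.972,0,0,0,0]]' >/dev/null
python3 w.py side
python3 -m handwheel '[[0.972,0.628,0,0,0,0],[0.972,0.178,0,0,0,0],[0.972,-0.178,0,0,0,0],[0.972,-0.628,0,0,0,0],[0.628,-0.972,0,0,0,0],[0.178,-0.972,0,0,0,0],[-0.178,-0.972,0,0,0,0],[-0.628,-0.972,0,0,0,0]]' >/dev/null
python3 w.py side
```

```text
W 12.15 tool [-0.0403  0.0397 -0.0046] F [ 8.  -7.8  2. ] w 0.324 | side 0.84 -67 r0.094
W 12.92 tool [ 0.0386 -0.0394 -0.0043] F [-8.2  8.3 -3.8] w 0.325 | side 0.96 51 r0.102
```

```bash
cat > fit.py <<'E'
import numpy as np
from scipy.optimize import least_squares
# crank speed segments (t0,t1,rad/s)
S=[(6.22,6.80,np.radians(66)/.58)]
w=np.pi/.6667
for t in(7.083,7.85,8.617,9.383): S.append((t,t+.6667,w))
S+= [(10.15,12.15,w),(12.25,12.917,w)]
T=np.array([5.4,6.98,7.75,8.52,9.28,10.05,12.15,12.917]);Y=np.radians([6,16,56,129,230,329,653,771])
def sim(p,S,T,dt=.002,x=None,t=5.4,v=0.):
    k,d,f=p;x=Y[0] if x is None else x;o=[];vs=[];sp=[]
    for te in T:
        while t<te-1e-9:
            wc=next((s[2] for s in S if s[0]<=t<s[1]),0.)
            a=k*(wc-v)-d*v
            if v==0 and abs(a)<=f: vn=0
            else:
                a-=f*np.sign(v if v else a); vn=v+a*dt
                if v*vn<0: vn=0
            v=vn;x+=v*dt;t+=dt
        o.append(x);vs.append(v)
    return np.array(o),np.array(vs)
def fit(): 
    return least_squares(lambda p:np.r_[sim([p[0],p[0]*.25,p[1]],S,T)[0]-Y,(p[0]-.89)/.3],[.89,1.1],diff_step=.02)
if __name__=="__main__":
    r=fit();k,f=r.x;print(r.x,np.degrees(r.fun).round(1));p=[k,k*.25,f]
    o,v=sim(p,S,T);print("rpm",v*9.549)
    for n in(16,17,18):print(n,((2*np.pi*12/n)-f/k)/1.25*9.549)
E
python3 fit.py
```

```text
[0.89007657 0.86251197] [ 0.  -0.  -3.6  2.2 -3.2  2.5  0.2 -0.3  0. ]
rpm [ 0.          1.70096387 15.31222719 21.04357754 23.57511019 24.65846169
 27.80601349 26.45630108]
16 28.596258692349696
17 26.478677404175887
18 24.59638292579917
```

```bash
for i in 1; do
python3 -m handwheel '[[-0.782,-0.548,0,0,0,0],[-0.922,-0.247,0,0,0,0],[-0.951,0.083,0,0,0,0],[-0.866,0.404,0,0,0,0],[-0.675,0.675,0,0,0,0],[-0.404,0.866,0,0,0,0]]' >/dev/null
python3 -m handwheel '[[-0.083,0.951,0,0,0,0],[0.247,0.922,0,0,0,0],[0.548,0.782,0,0,0,0],[0.782,0.548,0,0,0,0],[0.922,0.247,0,0,0,0],[0.951,-0.083,0,0,0,0]]' >/dev/null
python3 -m handwheel '[[0.866,-0.404,0,0,0,0],[0.675,-0.675,0,0,0,0],[0.404,-0.866,0,0,0,0],[0.083,-0.951,0,0,0,0],[-0.247,-0.922,0,0,0,0],[-0.548,-0.782,0,0,0,0]]' >/dev/null
python3 w.py
python3 -m handwheel '[[-0.782,-0.548,0,0,0,0],[-0.922,-0.247,0,0,0,0],[-0.951,0.083,0,0,0,0],[-0.866,0.404,0,0,0,0],[-0.675,0.675,0,0,0,0],[-0.404,0.866,0,0,0,0]]' >/dev/null
python3 -m handwheel '[[-0.083,0.951,0,0,0,0],[0.247,0.922,0,0,0,0],[0.548,0.782,0,0,0,0],[0.782,0.548,0,0,0,0],[0.922,0.247,0,0,0,0],[0.951,-0.083,0,0,0,0]]' >/dev/null
python3 -m handwheel '[[0.866,-0.404,0,0,0,0],[0.675,-0.675,0,0,0,0],[0.404,-0.866,0,0,0,0],[0.083,-0.951,0,0,0,0],[-0.247,-0.922,0,0,0,0],[-0.548,-0.782,0,0,0,0]]' >/dev/null
python3 w.py side
done
```

```text
W 14.52 tool [ 0.0385 -0.0399 -0.0044] F [-6.4  6.  -5.4] w 0.324
W 16.02 tool [ 0.0385 -0.0398 -0.0045] F [-6.2  6.  -6.2] w 0.320 | side 0.81 148 r0.090
```

```bash
python3 -m handwheel '[[-0.782,-0.548,0,0,0,0],[-0.922,-0.247,0,0,0,0],[-0.951,0.083,0,0,0,0],[-0.866,0.404,0,0,0,0],[-0.675,0.675,0,0,0,0],[-0.404,0.866,0,0,0,0]]' >/dev/null
python3 -m handwheel '[[-0.083,0.951,0,0,0,0],[0.247,0.922,0,0,0,0],[0.548,0.782,0,0,0,0],[0.782,0.548,0,0,0,0],[0.922,0.247,0,0,0,0],[0.951,-0.083,0,0,0,0]]' >/dev/null
python3 -m handwheel '[[0.866,-0.404,0,0,0,0],[0.675,-0.675,0,0,0,0],[0.404,-0.866,0,0,0,0],[0.083,-0.951,0,0,0,0],[-0.247,-0.922,0,0,0,0],[-0.548,-0.782,0,0,0,0]]' >/dev/null
python3 w.py
python3 -m handwheel '[[-0.782,-0.548,0,0,0,0],[-0.922,-0.247,0,0,0,0],[-0.951,0.083,0,0,0,0],[-0.866,0.404,0,0,0,0],[-0.675,0.675,0,0,0,0],[-0.404,0.866,0,0,0,0]]' >/dev/null
python3 -m handwheel '[[-0.083,0.951,0,0,0,0],[0.247,0.922,0,0,0,0],[0.548,0.782,0,0,0,0],[0.782,0.548,0,0,0,0],[0.922,0.247,0,0,0,0],[0.951,-0.083,0,0,0,0]]' >/dev/null
python3 -m handwheel '[[0.866,-0.404,0,0,0,0],[0.675,-0.675,0,0,0,0],[0.404,-0.866,0,0,0,0],[0.083,-0.951,0,0,0,0],[-0.247,-0.922,0,0,0,0],[-0.548,-0.782,0,0,0,0]]' >/dev/null
python3 w.py
python3 -m handwheel '[[-0.782,-0.548,0,0,0,0],[-0.922,-0.247,0,0,0,0],[-0.951,0.083,0,0,0,0],[-0.866,0.404,0,0,0,0],[-0.675,0.675,0,0,0,0],[-0.404,0.866,0,0,0,0]]' >/dev/null
python3 -m handwheel '[[-0.083,0.951,0,0,0,0],[0.247,0.922,0,0,0,0],[0.548,0.782,0,0,0,0],[0.782,0.548,0,0,0,0],[0.922,0.247,0,0,0,0],[0.951,-0.083,0,0,0,0]]' >/dev/null
python3 -m handwheel '[[0.866,-0.404,0,0,0,0],[0.675,-0.675,0,0,0,0],[0.404,-0.866,0,0,0,0],[0.083,-0.951,0,0,0,0],[-0.247,-0.922,0,0,0,0],[-0.548,-0.782,0,0,0,0]]' >/dev/null
python3 w.py
python3 -m handwheel '[[-0.782,-0.548,0,0,0,0],[-0.922,-0.247,0,0,0,0],[-0.951,0.083,0,0,0,0],[-0.866,0.404,0,0,0,0],[-0.675,0.675,0,0,0,0],[-0.404,0.866,0,0,0,0]]' >/dev/null
python3 -m handwheel '[[-0.083,0.951,0,0,0,0],[0.247,0.922,0,0,0,0],[0.548,0.782,0,0,0,0],[0.782,0.548,0,0,0,0],[0.922,0.247,0,0,0,0],[0.951,-0.083,0,0,0,0]]' >/dev/null
python3 w.py side
```

```text
W 17.62 tool [ 0.0386 -0.0398 -0.0046] F [-5.7  6.1 -6.8] w 0.323
W 19.12 tool [ 0.0386 -0.0398 -0.0047] F [-6.9  6.1 -7.1] w 0.323
W 20.62 tool [ 0.0386 -0.0397 -0.0047] F [-6.8  6.4 -6.5] w 0.324
W 21.62 tool [ 0.0147  0.0529 -0.0049] F [-2.8 -9.9 -6.2] w 0.327 | side 0.96 -117 r0.107
```

```bash
cat > p.py <<'E'
import fit as F,numpy as np
w8=np.radians(240)
F.S+=[(13.017,16.017,np.radians(720)/3),(16.117,21.617,np.radians(1320)/5.5)]
F.T=np.r_[F.T,16.017,21.617];F.Y=np.r_[F.Y,np.radians([1228,2043])]
r=F.fit();k,f=r.x;p=[k,k*.25,f];print(r.x,np.degrees(r.fun).round(1))
o,v=F.sim(p,F.S,F.T);print("rpm",v*9.549)
for rate in(20,15):
  for n in range(4,24):
    o,_=F.sim(p,[(21.717,21.717+n/12,np.radians(rate*12))],[21.717+n/12+3],x=np.radians(243),t=21.617,v=v[-1])
    print(rate,n,np.degrees(o[0]).round(0),end="; ")
print()
for rate in(10,15,20):
  for n in range(1,6):print("nudge",rate,n,np.degrees(F.sim(p,[(0,n/12,np.radians(rate*12))],[3],x=0,t=0)[0]).round(1))
E
python3 p.py
```

```text
[0.86907937 0.81889143] [ 0.   0.1 -3.4  2.4 -2.8  3.4  3.   3.4 -1.  -2.1 -4. ]
rpm [ 0.          1.80696833 15.25016447 21.02854416 23.62746697 24.76276375
 27.96636338 26.64391091 24.73799532 24.79248824]
20 4 368.0; 20 5 381.0; 20 6 393.0; 20 7 405.0; 20 8 417.0; 20 9 429.0; 20 10 442.0; 20 11 454.0; 20 12 466.0; 20 13 478.0; 20 14 491.0; 20 15 503.0; 20 16 515.0; 20 17 528.0; 20 18 540.0; 20 19 552.0; 20 20 565.0; 20 21 577.0; 20 22 589.0; 20 23 602.0; 15 4 356.0; 15 5 365.0; 15 6 374.0; 15 7 382.0; 15 8 391.0; 15 9 400.0; 15 10 408.0; 15 11 417.0; 15 12 426.0; 15 13 434.0; 15 14 443.0; 15 15 452.0; 15 16 460.0; 15 17 469.0; 15 18 477.0; 15 19 486.0; 15 20 494.0; 15 21 503.0; 15 22 511.0; 15 23 520.0; 
nudge 10 1 [0.4]
nudge 10 2 [1.5]
nudge 10 3 [3.1]
nudge 10 4 [5.1]
nudge 10 5 [7.4]
nudge 15 1 [1.1]
nudge 15 2 [3.9]
nudge 15 3 [7.7]
nudge 15 4 [12.3]
nudge 15 5 [17.7]
nudge 20 1 [2.1]
nudge 20 2 [7.]
nudge 20 3 [13.4]
nudge 20 4 [21.2]
nudge 20 5 [29.8]
```

```bash
python3 -m handwheel '[[0.866,-0.404,0,0,0,0],[0.675,-0.675,0,0,0,0],[0.404,-0.866,0,0,0,0],[0.083,-0.951,0,0,0,0],[-0.247,-0.922,0,0,0,0],[-0.548,-0.782,0,0,0,0]]' >/dev/null
python3 -m handwheel '[[-0.782,-0.548,0,0,0,0],[-0.922,-0.247,0,0,0,0],[-0.951,0.083,0,0,0,0],[-0.866,0.404,0,0,0,0],[-0.675,0.675,0,0,0,0],[-0.404,0.866,0,0,0,0]]' >/dev/null
python3 -m handwheel '[[-0.083,0.951,0,0,0,0],[0.247,0.922,0,0,0,0],[0.548,0.782,0,0,0,0],[0,0,0,0,0,0],[0,0,0,0,0,0],[0,0,0,0,0,0],[0,0,0,0,0,0],[0,0,0,0,0,0]]' >/dev/null
python3 -m handwheel '[[0,0,0,0,0,0],[0,0,0,0,0,0],[0,0,0,0,0,0],[0,0,0,0,0,0],[0,0,0,0,0,0],[0,0,0,0,0,0],[0,0,0,0,0,0],[0,0,0,0,0,0]]'
python3 w.py side
python3 - <<'E'
from h import *
A=np.array([.5868,-.0375]);O=[]
for c in("side","top"):
    im=get_image(c)
    for l in("tab","lip_mark"):
        for q in place_of(l,c)[:1]:
            X=onz(im,q["point"],.132)[:2];print(c,l,q["score"],X,np.degrees(np.arctan2(*(X-A)[::-1])))
    u,v=map(int,proj(im,[.5,.005,.13])); O.append(cv2.resize(im["image"][v-45:v+30,u-50:u+50,::-1],(400,300),interpolation=2))
cv2.imwrite("pics/f1.png",np.hstack(O))
E
```

```text
clock: 24.05
position: [0.5586, -0.0855, 0.185]
ee_rot: [3.115, 0.395, 0.002]
force: [-1.0, -2.5, 8.2]
width: 0.324
gripper_force: 12.0
W 24.05 tool [-0.0393  0.0394 -0.005 ] F [-1.6  2.2 -8.2] w 0.324 | side 0.60 145 r0.095
side tab 0.89 [0.50717665 0.00744676] 150.5556101755204
side lip_mark 0.63 [ 0.49748877 -0.0008925 ] 157.7119237530265
top tab 0.63 [0.50992664 0.01244148] 146.98986784570482
top lip_mark 0.77 [0.49805491 0.01306902] 150.32450379626937
```

View pics/f1.png

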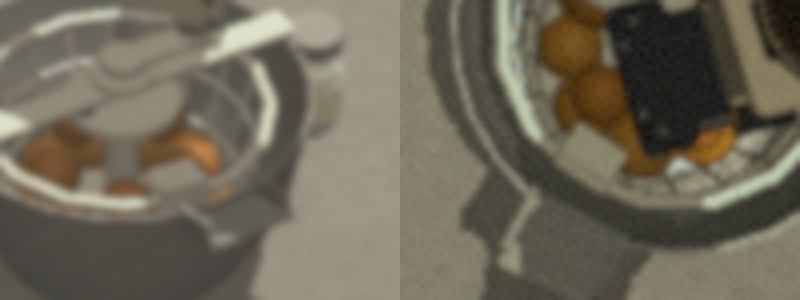

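```bash
python3 -m handwheel '[[0.57,0.437,0,0,0,0],[0.663,0.275,0,0,0,0],[0,0,0,0,0,0],[0,0,0,0,0,0],[0,0,0,0,0,0],[0,0,0,0,0,0],[0,0,0,0,0,0],[0,0,0,0,0,0]]'
cat > m.py <<'E'
from h import *
A=np.array([.5868,-.0375]);O=[]
for c in("side","top"):
  D={"tab":[],"lip_mark":[],"axis":[]}
  for i in range(3):
    im=get_image(c)
    for l in D:
        for q in place_of(l,c)[:1]:
            X=onz(im,q["point"],.19 if l=="axis" else .132)[:2];D[l].append([*X,np.degrees(np.arctan2(*(X-A)[::-1]))])
  for l in D:
    if D[l]: print(c,l,np.round(D[l],3).tolist())
  u,v=map(int,proj(im,[.53,-.01,.13])); O.append(cv2.resize(im["image"][v-38:v+37,u-50:u+50,::-1],(400,300),interpolation=2))
  # marks: predicted lip direction line for 147,152,157 deg as pixels in the crop
  for a in(147,152,157): print(c,a,[np.round((np.array(proj(im,[A[0]+r*np.cos(np.radians(a)),A[1]+r*np.sin(np.radians(a)),.138]))-[u-50,v-38])*4).tolist() for r in(.1,.128,.15)])
cv2.imwrite("pics/f2.png",np.hstack(O));print(observe()["clock"])
E
python3 m.py
```

```text
clock: 25.12
position: [0.5864, -0.0925, 0.185]
ee_rot: [3.116, 0.396, 0.003]
force: [0.7, -1.7, 8.0]
width: 0.321
gripper_force: 12.0
side tab [[0.502, 0.012, 149.781], [0.503, 0.014, 148.561], [0.507, -0.006, 158.304]]
side lip_mark [[0.501, 0.0, 156.15], [0.5, -0.004, 158.821], [0.501, -0.001, 157.22]]
side axis [[0.6, -0.04, -13.101], [0.594, -0.049, -59.948], [0.588, -0.037, 26.73]]
side 147 [[219.0, 182.0], [239.0, 209.0], [255.0, 231.0]]
side 152 [[231.0, 178.0], [254.0, 204.0], [273.0, 224.0]]
side 157 [[242.0, 173.0], [269.0, 197.0], [290.0, 217.0]]
top tab [[0.5, 0.01, 151.438], [0.5, 0.011, 150.797], [0.501, 0.009, 151.45]]
top lip_mark [[0.501, 0.013, 149.713], [0.504, 0.01, 150.454], [0.501, 0.01, 150.993]]
top axis [[0.581, -0.035, 158.347], [0.587, -0.041, -89.618], [0.583, -0.036, 162.222]]
top 147 [[158.0, 200.0], [131.0, 242.0], [110.0, 276.0]]
top 152 [[172.0, 207.0], [149.0, 252.0], [131.0, 288.0]]
top 157 [[186.0, 214.0], [167.0, 261.0], [152.0, 298.0]]
26.3167
```

View pics/f2.png

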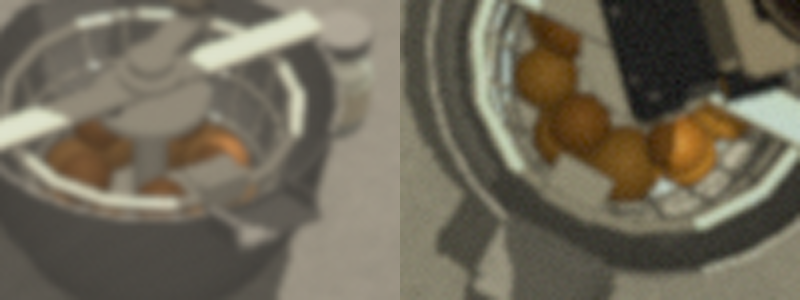

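```bash
python3 -m handwheel '[[0,0,0,0,0,0],[0,0,0,0,0,0],[0,0,0,0,0,0],[0,0,0,0,0,0],[0,0,0,0,0,0],[0,0,0,0,0,0],[0,0,0,0,0,0],[0,0,0,0,0,0]]' 0.7 
python3 -m handwheel '[[0,0,-0.5,0,0,0],[0,0,-0.9,0,0,0],[0,0,-0.9,0,0,0],[0,0,-0.9,0,0,0],[0,0,-0.9,0,0,0],[0,0,-0.9,0,0,0],[0,0,-0.5,0,0,0]]' >/dev/null
python3 -m handwheel '[[-0.9,0.6,0,0,0,0],[-0.9,0.6,0,0,0,0],[-0.9,0.6,0,0,0,0],[-0.9,0.6,0,0,0,0],[-0.9,0.6,0,0,0,0],[-0.9,0.6,0,0,0,0],[-0.9,0.6,0,0,0,0],[-0.9,0.6,0,0,0,0]]' >/dev/null
python3 -m handwheel '[[-0.9,0.6,0,0,0,0],[-0.9,0.6,0,0,0,0],[-0.9,0.6,0,0,0,0],[-0.9,0.6,0,0,0,0],[-0.9,0.6,0,0,0,0],[-0.9,0.6,0,0,0,0],[-0.9,0.6,0,0,0,0],[-0.6,0.3,0,0,0,0]]'
sed -i 's/f2.png/f3.png/;s/-38:v+37,u-50:u+50/-60:v+60,u-80:u+80/;s/\[u-50,v-38\])\*4/[u-80,v-60])*2.5/' m.py; python3 m.py
```

```text
clock: 26.98
position: [0.5858, -0.0928, 0.1839]
ee_rot: [3.117, 0.396, -0.0]
force: [0.1, -0.0, -0.3]
width: 0.698
gripper_force: 0.0
clock: 28.9
position: [0.3575, -0.3452, 0.2942]
ee_rot: [3.116, 0.392, -0.001]
force: [0.1, 0.1, 0.3]
width: 0.699
gripper_force: 0.0
side tab [[0.508, 0.004, 152.449], [0.499, -0.002, 157.958], [0.504, 0.009, 150.844]]
side lip_mark [[0.494, 0.008, 154.03], [0.501, -0.002, 157.523], [0.501, -0.003, 158.131]]
side axis [[0.595, -0.039, -11.669], [0.597, -0.04, -12.897], [0.592, -0.035, 27.166]]
side 147 [[212.0, 169.0], [224.0, 186.0], [234.0, 199.0]]
side 152 [[219.0, 166.0], [234.0, 182.0], [246.0, 195.0]]
side 157 [[226.0, 163.0], [243.0, 178.0], [256.0, 190.0]]
top tab [[0.496, 0.012, 151.361], [0.503, 0.005, 153.407], [0.497, 0.009, 152.448]]
top lip_mark [[0.497, 0.009, 152.505], [0.494, 0.003, 156.166], [0.499, 0.009, 152.251]]
top axis [[0.585, -0.033, 114.77], [0.584, -0.034, 134.357], [0.584, -0.035, 136.152]]
top 147 [[174.0, 180.0], [157.0, 206.0], [144.0, 228.0]]
top 152 [[182.0, 185.0], [168.0, 213.0], [157.0, 235.0]]
top 157 [[191.0, 189.0], [180.0, 218.0], [170.0, 241.0]]
30.1
```

View pics/f3.png

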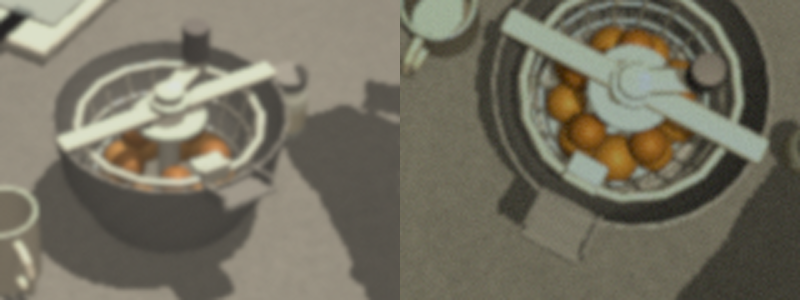

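```bash
python3 -c "
from cell import *
print(sign_off())"
```

```text
the job is handed in; nothing more can be done
None
```

The job is handed in at about 30 s of the 58 s. The basket averaged about 24.5 turns a minute counter-clockwise from 12.9 to 21.6 s, and the highest the fitted model shows is about 28. It now stands still with the tab within about 3° of the pouring lip. The crank is released, the arm is clear, and nothing touched the mug or the spice jar that I know of. Speeds come from tab sightings and that model, not a direct reading.

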